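# Load the warming well, then open the analyser's chamber and hold its cover up

## Task

Stand the capped sample vial upright in the analyser's round warming well, all the way down, and let go of it. Then try the chamber cover with a gentle upward tug on its fin before touching the catch: if the cover is caught, slide the catch across to free it, and then lift the cover. Finish while still holding the cover at least halfway up (45 degrees or more, the colleague needs room to reach in) and steady; do not let go of it, and leave the bottle, the beaker and the tip box where they are.

Things in the scene. Friction and masses are not known exactly. Their poses are not given: they have to be found in the camera images.
- analyser: White bench-top analyser, fixed, 300 x 300 mm, 110 mm high (flat deck at z = 0.110). Origin: centre of its underside; x from its front to its back, y to its left, z up. On the deck: the warming well on the right (-y), the chamber cover on the left (+y), the catch in front of the cover. Its place varies by 10 cm, its yaw by 0.25 rad either way.
- well (a point): Centre of the mouth of the warming well, level with the deck: a round vertical hole of 26 mm diameter with a 2 mm chamfer, 32 mm deep, at x -50, y -90 mm from the analyser's origin. Axes as the analyser's.
- vial: Round amber glass vial with a white cap, 24 mm diameter (cap too), 75 mm high, its foot tapered to 19 mm over the lowest 4 mm, 45 g or so, loose, standing on the bench to the left or the right of the analyser. Origin: centre of its underside, z up. Seated it stands 43 mm out of the well (1 mm radial clearance).
- cover (a joint): Grey chamber cover, a plate 140 mm (analyser x) by 120 mm (y), top 13 mm above the deck, hinged at its back edge. Value: opening in rad, 0 shut, stops at 1.2; it falls shut when let go. Caught, it lifts about 3 mm at the fin (0.025 rad), then stops hard: a tug of 10 N tells. Free, it lifts with about 2 N. Whether it is caught varies and cannot be seen.
- cover_grip (a point): Point to pinch on the cover's upright fin, at the middle near the front edge: 12 mm thick (analyser y), 26 mm long (x), 36 mm tall; the point is on its middle, 12 mm below its top, 24 mm above the plate. Shut, it is 125 mm in front of the hinge line and 12 mm above it. Pinched across its thickness, it can turn between the pads as the cover rises.
- cover_hinge (a point): Middle of the cover's hinge line, 25 mm above the deck, at a raised block behind the cover; the line runs along the analyser's y.
- catch (a joint): Black slide catch on the deck in front of the cover. Value: m slid towards the analyser's left (+y), 0 at the start, stops at 0.016. From 0.010 on it frees the cover; it takes 2 N to slide and stays where it is left.
- catch_tab (a point): Point to pinch on the catch's upright tab, on its middle, 27 mm above the deck; the tab is 12 mm thick (analyser y), 22 mm long (x), its top 35 mm above the deck. At the start it is 65 mm in front of the cover's fin. Moves with the catch.
- bottle: White plastic bottle, 60 mm diameter, 120 mm high, a bystander on the other side of the analyser from the vial. Origin: centre of its underside.
- beaker: Glass beaker, 68 mm diameter, 85 mm high, a bystander at the left back. Origin: centre of its underside.
- tipbox: Closed pipette-tip box, 120 x 80 x 67 mm, grey with a white lid, a bystander at the right back. Origin: centre of its underside.

How it is judged:
By the outcome, as a careful person would: the job done as asked, in the order asked, and still so for the second after the job is handed in, while the arm keeps its last pose, push and grip.
It also fails if it takes over 72 s, if anything falls off the work surface, if the arm or the gripper's body presses on something with over 40 N, if the wrist force passes 120 N, or if a joint passes its speed limit or range.

## Robot

A 7-joint arm with a two-finger parallel gripper is mounted at the origin on the work surface. World frame = base frame: x ahead of the robot, y to its left, z up, the work surface at z = 0. Lengths are in m, angles in rad, forces in N, time in s.
With the tool pointing down it reaches from about 0.425 to 0.925 m from the base axis. Payload 6.8 kg.
Tool frame: the origin (TCP) lies midway between the tips of the shut fingers; the grasp point (between the pads) lies 19 mm behind it; z points along the fingers, y is the line along which they close (so a half turn about z gives the same grasp; the last joint's range is limited). The gripper opens to 85 mm and grips with 20 to 120 N. Pads are 22 mm wide; open, the fingers measure 114 mm over their backs; the gripper's body (76 mm by 85 mm) begins 54 mm behind the grasp point. The pads swing forward as they close: fully open they stand 13 mm farther back than shut.
Start: joints at [-1.457, 0.477, 0.022, 1.555, -0.011, 1.109, -0.083], TCP at [0.148, 0.658, 0.231] pointing down, gripper open.
Joint ranges: [-2.96, 2.96], [-0.34, 2.1], [-1.41, 1.46], [0.24, 2.44], [-1.37, 4.51], [0.17, 1.92], [-2.96, 2.96]. Speed limits (rad/s): [2.39, 2.39, 3.14, 3.14, 3.14, 3.14, 3.14].

## Interface

Orientations are given as a rotation vector (axis times angle).
In Python, from bench import status, vision, r gives the robot as it stands. The module is installed in compiled form; this text tells all that it offers.
- The arm moves only by the shell command python3 -m handwheel 'ROWS' [OPENING] [FORCE]. ROWS is JSON, a list of rows, each an object with "dp": the shift along the tool's x, y, z in m, a list of three; "delta_rot": the turn, a rotation vector about the tool's x, y, z in rad, a list of three. In form: [{"dp": [x, y, z], "delta_rot": [rx, ry, rz]}, ...]. A call has 1 to 12 rows; each row is the pose to reach, as a shift and turn from the pose commanded when the call began, along the tool's axes at that moment; what a row does not reach only later rows make up. A row lasts 1/8 s, in which the tool goes at most 62.5 mm and 10.7 degrees, less where a joint would pass 70% of its speed; a pose out of reach is approached as far as the arm can. A call with a gripper value outside its range is refused whole. OPENING is the opening, from 0 (shut) to 1 (fully open), set as the call begins (- or left out, the last holds). The fingers move at their own pace and stop on an object; FORCE is the grip in N (left out, the last holds). Time passes only in rows, so rows that repeat a pose let the fingers close. It gives the time, the measured TCP pose, the force, the opening and the grip force at its end, in the units of the state.
- status.get_obs(): the state, without advancing time (a new reading comes with each control period).
- vision.grab_frame(name): name is "scene" or "top" or "wrist"; returns a dict with "img" (480x640x3 uint8, blue, green, red), "fovy" (degrees; the focal length in pixels is half the picture's height over the tangent of half this angle, whatever the lens; pixels are square), "cx", "cy" (the principal point, pixels), "distortion" ([k1, k2, p1, p2, k3] as OpenCV has them; the pictures are not rectified), "world_from_camera" (4x4, takes a point from camera to world coordinates). Camera axes: x right, y up, looking along -z (the intrinsics and any distortion apply to the point x, -y, -z); pixel columns grow to the right and rows downward; lengths in m; the calibration is good to about 2 mm. A picture is of the moment at which its call begins. There is no depth.
- r.hand_in(): hands the job in; it is judged then, once.
The state is a dict: "clock": time; "joints": joint angles; "qvel": joint speeds; "tau": joint torques, N m; "tcp_pos": TCP position; "orientation": TCP orientation; "contact_force": force on the tool from outside, world axes, zero at the start; "moment": the same for the moment, N m; "grip_width": finger opening in m; "gripper_force": force on a finger pad.
Only numpy, scipy, OpenCV 4.12 (cv2) and the standard library are available. Lean on these libraries where they do the work, as an engineer would, in place of code of your own. Each camera call takes 0.05 s, during which the arm holds its last target. There are 200 camera calls.

## Working session

There is one attempt and no reset: what is moved stays moved. The work goes in short steps, Python scripts to look and compute and a shell command to move; the robot and the scene stay as the last step left them, time stands still between calls to the robot, and variables do not carry over. Pictures are saved under pics/ and viewed, at most 10 in all, crops included, and the job is handed in when it is done.

```bash
mkdir -p pics; ls
python3 - <<'E'
from bench import status, vision, r
import cv2,numpy as np
o=status.get_obs()
print({k:np.round(v,3).tolist() for k,v in o.items()})
for n in ("scene","top"):
    f=vision.grab_frame(n); cv2.imwrite(f"pics/{n}0.png",f["img"])
    print(n,f["fovy"],f["cx"],f["cy"],f["distortion"],np.round(f["world_from_camera"],3).tolist())
E
```

```text
pics
{'clock': 0.0, 'joints': [-1.457, 0.478, 0.022, 1.556, -0.012, 1.109, -0.083], 'qvel': [-0.0, -0.001, -0.0, 0.001, 0.001, 0.001, -0.0], 'tau': [-0.0, -59.644, 1.608, -28.12, 0.012, 0.009, -0.0], 'tcp_pos': [0.148, 0.658, 0.23], 'orientation': [-0.348, -3.122, 0.003], 'contact_force': [-0.35, -0.589, 0.411], 'moment': [-0.061, 0.004, -0.015], 'gripper_force': 0.0, 'grip_width': 0.085}
scene 47.93057896768265 319.653381506951 243.93096288129158 [-0.1512803  0.         0.         0.         0.       ] [[-0.853, -0.409, 0.325, 0.906], [0.522, -0.683, 0.51, 0.579], [0.013, 0.605, 0.796, 1.007], [0.0, 0.0, 0.0, 1.0]]
top 55.68717223342498 317.8469904850896 236.74539369979757 [0.01475197 0.         0.         0.         0.        ] [[-0.021, 0.982, -0.187, 0.379], [-0.999, -0.028, -0.034, -0.017], [-0.039, 0.186, 0.982, 1.102], [0.0, 0.0, 0.0, 1.0]]
```

View pics/top0.png

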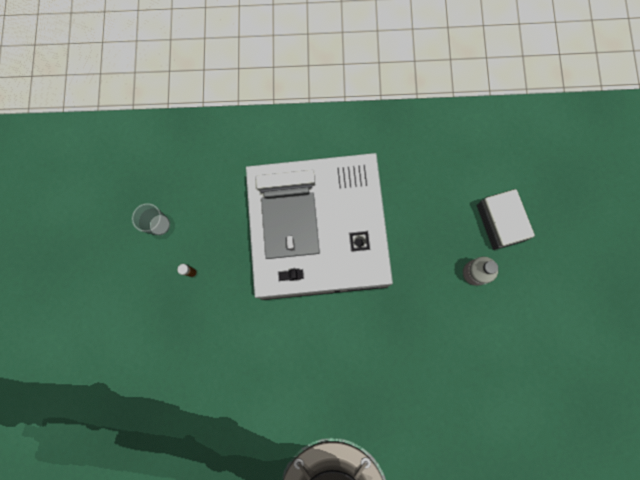

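View pics/scene0.png

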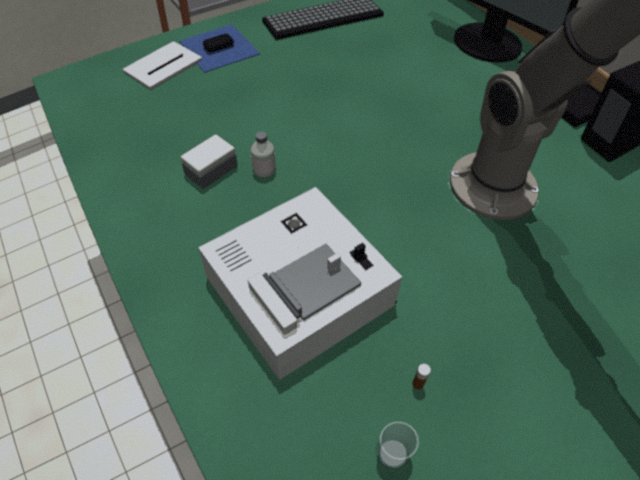

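The top view shows the analyser with deck corners near (247,167), (377,154), (391,284) and (256,298), the well at (360,241), the fin at (290,242) and the catch tab at (295,274). The vial cap is at (183,269). The scene view shows the vial cap at (424,371), the well at (293,223), the fin at (334,264) and the catch at (360,252).

```bash
cat > h.py <<'E'
from bench import status, vision, r
import cv2,numpy as np
from scipy.spatial.transform import Rotation as R
def K(f):
    fl=240/np.tan(np.radians(f["fovy"]/2)); return np.array([[fl,0,f["cx"]],[0,fl,f["cy"]],[0,0,1.]])
def rays(f,px):
    u=cv2.undistortPoints(np.array(px,float).reshape(-1,1,2),K(f),np.array(f["distortion"])).reshape(-1,2)
    W=np.array(f["world_from_camera"]); d=np.c_[u[:,0],-u[:,1],-np.ones(len(u))]@W[:3,:3].T
    return W[:3,3],d
def plane(f,px,z):
    c,d=rays(f,px); return c+d*((z-c[2])/d[:,2])[:,None]
def meet(f1,p1,f2,p2):
    a,d=rays(f1,[p1]);b,e=rays(f2,[p2]);d,e=d[0],e[0]
    s=np.linalg.lstsq(np.c_[d,-e],b-a,rcond=None)[0]; P,Q=a+s[0]*d,b+s[1]*e
    return (P+Q)/2,np.linalg.norm(P-Q)
def project(f,P):
    W=np.array(f["world_from_camera"]); p=(np.atleast_2d(P)-W[:3,3])@W[:3,:3]
    return cv2.projectPoints(p*[1,-1,-1],np.zeros(3),np.zeros(3),K(f),np.array(f["distortion"]))[0].reshape(-1,2)
def tool():
    o=status.get_obs(); return np.array(o["tcp_pos"]),R.from_rotvec(o["orientation"])
def blobs(mask,lo=8):
    n,l,s,c=cv2.connectedComponentsWithStats(mask.astype(np.uint8)); return [(s[i].tolist(),c[i].round(1).tolist()) for i in range(1,n) if s[i][4]>=lo]
E
python3 - <<'E'
from h import *
for n,z0 in (("top",0),("scene",0)):
    f=vision.grab_frame(n); im=f["img"]; hsv=cv2.cvtColor(im,cv2.COLOR_BGR2HSV)
    notgreen=((hsv[...,1]<80)).astype(np.uint8)
    white=((hsv[...,1]<45)&(hsv[...,2]>140)).astype(np.uint8)
    for s,c in blobs(white,6):
        if s[4]<3e4: print(n,s,c)
    l=cv2.connectedComponents(white)[1]
    m=(l==(l[175,365] if n=="top" else l[300,380])) if 0 else None
    seed=(370,200) if n=="top" else (270,250)
    m=(l==l[seed[1],seed[0]]).astype(np.uint8)
    ct=max(cv2.findContours(m,0,2)[0],key=cv2.contourArea)
    w=plane(f,ct.reshape(-1,2),0.11)[:,:2].astype(np.float32)
    print(n,"deck",cv2.minAreaRect(w), cv2.boxPoints(cv2.minAreaRect(w)).round(3).tolist())
    x,y=(183,269) if n=="top" else (424,371)
    print(n,"vialcap",plane(f,[(x,y)],.075)); print("well",plane(f,[(360,241) if n=="top" else (293,223)],.11))
    cv2.imwrite(f"pics/{n}c.png",cv2.resize(im[140:305,235:400] if n=="top" else im[180:400,195:445],None,fx=3,fy=3,interpolation=2))
E
```

```text
top [246, 153, 147, 144, 13032] [324.3, 225.7]
top [486, 189, 49, 56, 1683] [509.6, 216.8]
top [151, 216, 10, 14, 32] [156.6, 223.0]
top [361, 235, 4, 3, 7] [363.0, 235.6]
top [287, 236, 6, 12, 67] [289.5, 241.4]
top [353, 236, 3, 3, 8] [353.9, 236.9]
top [177, 264, 11, 11, 84] [182.0, 268.8]
top [487, 268, 6, 4, 10] [489.1, 270.0]
top [478, 271, 20, 11, 113] [487.6, 276.9]
top [318, 440, 5, 2, 6] [319.8, 440.3]
top [314, 444, 68, 36, 819] [351.7, 458.3]
top [362, 449, 16, 18, 35] [369.9, 456.4]
top [379, 470, 5, 6, 12] [381.1, 472.3]
top deck ((0.5993344783782959, 0.019543543457984924), (0.3010755479335785, 0.3013928234577179), 4.230472087860107) [[0.43799999356269836, 0.1589999943971634], [0.46000000834465027, -0.1420000046491623], [0.7609999775886536, -0.11999999731779099], [0.7379999756813049, 0.1809999942779541]]
top vialcap [[0.50792578 0.32991522 0.075     ]]
well [[ 0.5554059  -0.07565877  0.11      ]]
scene [123, 41, 78, 45, 1580] [161.0, 63.1]
scene [512, 75, 7, 9, 17] [515.5, 78.7]
scene [0, 101, 51, 52, 1684] [22.5, 125.5]
scene [181, 135, 53, 36, 956] [206.8, 152.0]
scene [252, 144, 18, 11, 54] [258.9, 150.5]
scene [451, 154, 23, 23, 153] [461.7, 164.0]
scene [528, 173, 11, 19, 68] [532.7, 182.9]
scene [453, 178, 19, 27, 197] [461.1, 188.8]
scene [199, 187, 203, 169, 12835] [293.2, 263.3]
scene [526, 192, 11, 11, 52] [531.3, 195.9]
scene [293, 217, 4, 3, 8] [294.8, 218.0]
scene [418, 364, 13, 11, 117] [423.9, 368.9]
scene [382, 446, 23, 14, 67] [391.5, 454.8]
scene deck ((0.600866436958313, 0.018903449177742004), (0.3011971712112427, 0.3016412854194641), 4.12270975112915) [[0.4399999976158142, 0.1589999943971634], [0.4620000123977661, -0.1420000046491623], [0.7620000243186951, -0.12099999934434891], [0.7400000095367432, 0.18000000715255737]]
scene vialcap [[0.5137305  0.33537212 0.075     ]]
well [[ 0.55936407 -0.07380978  0.11      ]]
```

```bash
cat >> h.py <<'E'
YAW=0.073; C=np.array([0.600,0.0192,0.0]); A=R.from_rotvec([0,0,YAW])
DOWN=A*R.from_matrix(np.array([[-1,0,0],[0,1,0],[0,0,-1.]]))   # tool y = analyser y, x = -analyser x
def an(p): return A.apply(np.array(p,float))+C
def to(p,rot=DOWN):
    t,q=tool(); print("dp",q.inv().apply(np.array(p)-t).round(4).tolist(),"drot",(q.inv()*rot).as_rotvec().round(4).tolist())
E
python3 - <<'E'
from h import *
f=vision.grab_frame("top");g=vision.grab_frame("scene")
print("vial",meet(f,(182.5,269),g,(423.9,368)))
for n,p,z in(("fin top",(290,240),.159),("tab top",(295,273),.145)):
    w=plane(f,[p],z)[0];print(n,w,A.inv().apply(w-C))
to([.51,.331,.20])
E
```

```text
vial (array([0.50884604, 0.33074822, 0.07379969]), np.float64(0.0020606476755182976))
fin top [0.55303975 0.0747804  0.159     ] [-0.04278141  0.05885743  0.159     ]
tab top [0.4842927  0.06623772 0.145     ] [-0.11196843  0.05535158  0.145     ]
dp [-0.4247, -0.2397, 0.0311] drot [-0.0006, -0.0, -0.2948]
```

```bash
python3 -m handwheel '[{"dp":[-0.053,-0.03,0.004],"delta_rot":[0,0,-0.037]},{"dp":[-0.106,-0.06,0.008],"delta_rot":[0,0,-0.074]},{"dp":[-0.159,-0.09,0.012],"delta_rot":[0,0,-0.111]},{"dp":[-0.212,-0.12,0.016],"delta_rot":[0,0,-0.148]},{"dp":[-0.265,-0.15,0.02],"delta_rot":[0,0,-0.185]},{"dp":[-0.318,-0.18,0.024],"delta_rot":[0,0,-0.222]},{"dp":[-0.371,-0.21,0.028],"delta_rot":[0,0,-0.259]},{"dp":[-0.4247,-0.2397,0.031],"delta_rot":[0,0,-0.2948]},{"dp":[-0.4247,-0.2397,0.031],"delta_rot":[0,0,-0.2948]},{"dp":[-0.4247,-0.2397,0.031],"delta_rot":[0,0,-0.2948]}]' 1 30
python3 - <<'E'
from h import *
f=vision.grab_frame("wrist"); cv2.imwrite("pics/w1.png",f["img"])
print(project(f,[[.509,.331,.075],[.509,.331,0]]),np.round(f["world_from_camera"],3).tolist())
E
```

```text
clock: 1.55
tcp_pos: [0.5098, 0.3315, 0.2002]
orientation: [0.114, -3.139, -0.001]
contact_force: [-0.6, -0.3, -0.9]
grip_width: 0.0852
gripper_force: 0.0
[[319.94594433 228.18129257]
 [320.04323692 204.65708898]] [[-0.072, -0.957, -0.282, 0.438], [0.997, -0.068, -0.021, 0.326], [0.001, -0.282, 0.959, 0.343], [0.0, 0.0, 0.0, 1.0]]
```

View pics/w1.png

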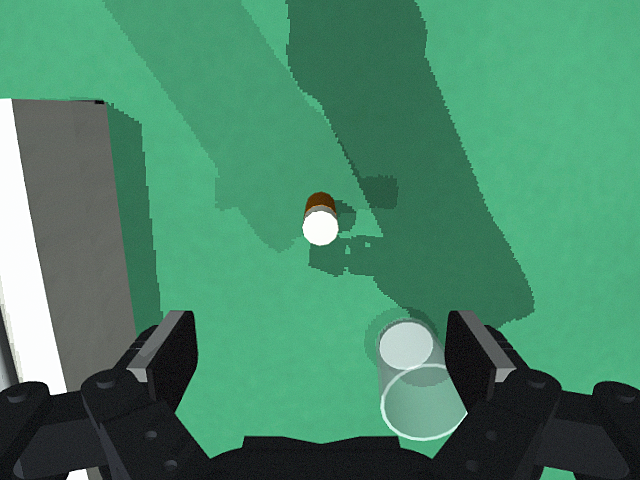

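The wrist view shows the vial's white cap centred at (320,228), 0.5 px from the prediction, and the beaker's base at (406,345), clear of the fingers. Descending.

```bash
python3 -m handwheel '[{"dp":[0.0009,-0.0006,0.05],"delta_rot":[0,0,0]},{"dp":[0.0009,-0.0006,0.1],"delta_rot":[0,0,0]},{"dp":[0.0009,-0.0006,0.135],"delta_rot":[0,0,0]},{"dp":[0.0009,-0.0006,0.159],"delta_rot":[0,0,0]},{"dp":[0.0009,-0.0006,0.159],"delta_rot":[0,0,0]}]'
python3 -m handwheel '[{"dp":[0,0,0],"delta_rot":[0,0,0]},{"dp":[0,0,0],"delta_rot":[0,0,0]},{"dp":[0,0,0],"delta_rot":[0,0,0]},{"dp":[0,0,0],"delta_rot":[0,0,0]},{"dp":[0,0,0],"delta_rot":[0,0,0]},{"dp":[0,0,0],"delta_rot":[0,0,0]},{"dp":[0,0,0],"delta_rot":[0,0,0]},{"dp":[0,0,0],"delta_rot":[0,0,0]}]' 0 25
```

```text
clock: 2.22
tcp_pos: [0.5066, 0.3315, 0.0396]
orientation: [0.119, -3.136, 0.003]
contact_force: [-0.4, 0.4, 0.5]
grip_width: 0.0854
gripper_force: 0.0
clock: 3.22
tcp_pos: [0.5097, 0.3309, 0.0422]
orientation: [-0.114, 3.139, 0.001]
contact_force: [-1.6, 0.0, 6.5]
grip_width: 0.0229
gripper_force: 24.8
```

```bash
python3 -m handwheel '[{"dp":[0,0,-0.02],"delta_rot":[0,0,0]},{"dp":[0,0,-0.06],"delta_rot":[0,0,0]},{"dp":[0,0,-0.11],"delta_rot":[0,0,0]},{"dp":[0,0,-0.16],"delta_rot":[0,0,0]},{"dp":[0,0,-0.19],"delta_rot":[0,0,0]},{"dp":[0,0,-0.19],"delta_rot":[0,0,0]}]'
python3 - <<'E'
from h import *
w=an([-.05,-.09,.2]);print(w);to(w)
E
```

```text
clock: 3.98
tcp_pos: [0.5106, 0.3313, 0.2352]
orientation: [-0.114, 3.134, 0.006]
contact_force: [-0.5, 0.6, -1.0]
grip_width: 0.0234
gripper_force: 24.6
[ 0.55669733 -0.07420706  0.2       ]
dp [-0.0164, -0.4079, 0.0338] drot [0.0036, 0.0052, -0.0004]
```

```bash
python3 -m handwheel '[{"dp":[-0.001,-0.025,0],"delta_rot":[0,0,0]},{"dp":[-0.003,-0.07,0],"delta_rot":[0,0,0]},{"dp":[-0.005,-0.125,0],"delta_rot":[0,0,0]},{"dp":[-0.007,-0.18,0],"delta_rot":[0,0,0]},{"dp":[-0.009,-0.235,0],"delta_rot":[0,0,0]},{"dp":[-0.011,-0.29,0],"delta_rot":[0,0,0]},{"dp":[-0.013,-0.345,0],"delta_rot":[0,0,0]},{"dp":[-0.015,-0.385,0],"delta_rot":[0,0,0]},{"dp":[-0.0164,-0.4079,0],"delta_rot":[0,0,0]},{"dp":[-0.0164,-0.4079,0],"delta_rot":[0,0,0]},{"dp":[-0.0164,-0.4079,0],"delta_rot":[0,0,0]}]'
python3 - <<'E'
from h import *
w=an([-.05,-.09,.2]);to(w)
f=vision.grab_frame("wrist"); im=f["img"]
print(project(f,[an([-.05,-.09,.11]),an([-.04,.057,.159]),an([-.105,.057,.145])]))
t,_=tool(); print(t,project(f,[t+[0,0,-.042],t+[0,0,.033]]))
cv2.imwrite("pics/w2.png",im)
E
```

```text
clock: 5.35
tcp_pos: [0.5544, -0.0744, 0.2304]
orientation: [0.115, -3.138, -0.001]
contact_force: [0.5, 0.5, -0.2]
grip_width: 0.0234
gripper_force: 24.7
dp [-0.0024, 0.0, 0.0304] drot [0.0006, -0.0018, 0.0003]
[[320.59452398 235.02941879]
 [585.52804118 276.24760598]
 [590.0726542  155.31838885]]
[ 0.55463496 -0.0738836   0.23068055] [[321.72672155 276.84019576]
 [322.53327241 369.01824502]]
```

View pics/w2.png

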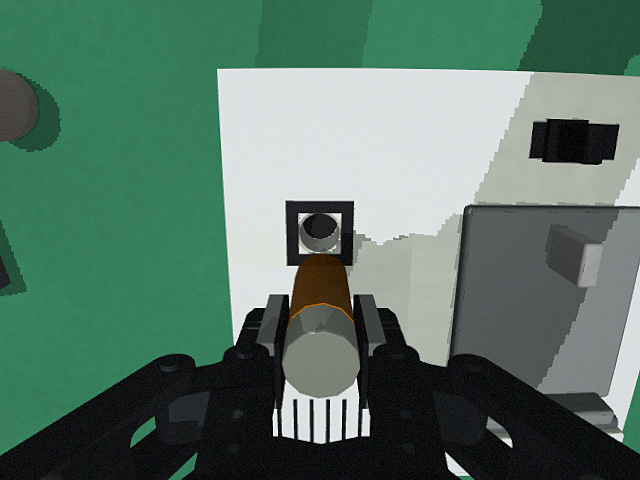

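The wrist view shows the well's bezel centred at about (320,233), against (320.6,235) predicted. The vial is held upright, its foot's near edge at (322,255), and the fin is at (572,255).

```bash
python3 -m handwheel '[{"dp":[-0.001,0,0.02],"delta_rot":[0,0,0]},{"dp":[-0.001,0,0.045],"delta_rot":[0,0,0]},{"dp":[-0.001,0,0.066],"delta_rot":[0,0,0]},{"dp":[-0.001,0,0.066],"delta_rot":[0,0,0]},{"dp":[-0.001,0,0.066],"delta_rot":[0,0,0]},{"dp":[-0.001,0,0.066],"delta_rot":[0,0,0]}]'
python3 - <<'E'
from h import *
to(an([-.05,-.09,.2]))
f=vision.grab_frame("wrist"); im=f["img"]
t,_=tool(); q=lambda rad,z,c:project(f,[np.r_[c[:2]+rad*np.array([np.cos(a),np.sin(a)]),z] for a in np.linspace(0,6.28,40)])
for rad,z,c,col in((.0095,t[2]-.042,t,(255,0,0)),(.012,t[2]-.038,t,(0,0,255)),(.015,.11,an([-.05,-.09,0]),(0,255,255))):
    cv2.polylines(im,[q(rad,z,c).astype(int)],True,col)
cv2.imwrite("pics/w3.png",cv2.resize(im[150:350,220:420],None,fx=3,fy=3))
E
```

```text
clock: 6.15
tcp_pos: [0.557, -0.0748, 0.1664]
orientation: [-0.115, 3.138, 0.0]
contact_force: [-0.4, 0.2, -0.0]
grip_width: 0.0232
gripper_force: 24.7
dp [0.0002, 0.0006, -0.0336] drot [0.0, 0.0018, 0.0004]
```

View pics/w3.png

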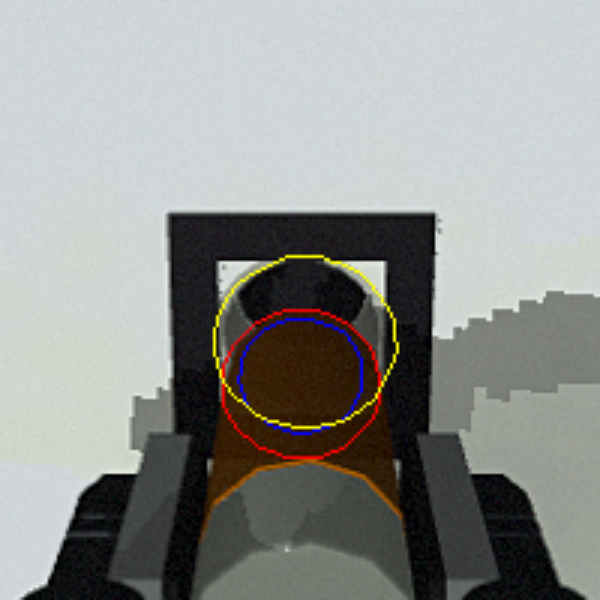

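The close view shows the vial's foot centred at column 302, level with the bezel's 302, and its edge at row 308 agrees with the drawn outline. It is aligned to about 1 mm, so I lower it.

```bash
python3 -m handwheel '[{"dp":[0,0,0.01],"delta_rot":[0,0,0]},{"dp":[0,0,0.018],"delta_rot":[0,0,0]},{"dp":[0,0,0.024],"delta_rot":[0,0,0]},{"dp":[0,0,0.03],"delta_rot":[0,0,0]},{"dp":[0,0,0.03],"delta_rot":[0,0,0]},{"dp":[0,0,0.03],"delta_rot":[0,0,0]}]'
```

```text
clock: 6.95
tcp_pos: [0.5564, -0.0751, 0.1354]
orientation: [-0.114, 3.139, -0.0]
contact_force: [-0.4, 0.7, -0.2]
grip_width: 0.0233
gripper_force: 24.7
```

Entered freely (foot at about 0.094).

```bash
python3 -m handwheel '[{"dp":[0,0,0.006],"delta_rot":[0,0,0]},{"dp":[0,0,0.011],"delta_rot":[0,0,0]},{"dp":[0,0,0.014],"delta_rot":[0,0,0]},{"dp":[0,0,0.0165],"delta_rot":[0,0,0]},{"dp":[0,0,0.0165],"delta_rot":[0,0,0]},{"dp":[0,0,0.0165],"delta_rot":[0,0,0]}]'
```

```text
clock: 7.7
tcp_pos: [0.5569, -0.075, 0.1201]
orientation: [-0.114, 3.138, 0.001]
contact_force: [-2.5, 1.1, 11.1]
grip_width: 0.0234
gripper_force: 25.7
```

Seated: the TCP stopped at 0.120 with 11 N upward, as expected at the bottom. Releasing and rising.

```bash
python3 -m handwheel '[{"dp":[0,0,0],"delta_rot":[0,0,0]},{"dp":[0,0,0],"delta_rot":[0,0,0]},{"dp":[0,0,0],"delta_rot":[0,0,0]},{"dp":[0,0,0],"delta_rot":[0,0,0]},{"dp":[0,0,0],"delta_rot":[0,0,0]},{"dp":[0,0,-0.02],"delta_rot":[0,0,0]},{"dp":[0,0,-0.06],"delta_rot":[0,0,0]},{"dp":[0,0,-0.11],"delta_rot":[0,0,0]},{"dp":[0,0,-0.13],"delta_rot":[0,0,0]},{"dp":[0,0,-0.13],"delta_rot":[0,0,0]}]' 1
python3 - <<'E'
from h import *
g=vision.grab_frame("scene")
f=vision.grab_frame("wrist"); im=f["img"]
print("cap top px",project(f,[an([-.05,-.09,.153])]))
q=lambda cs:project(f,[an(c) for c in cs])
fin=[[-.0405+a,.057+b,z] for z in(.123,.159) for a,b in((-.013,-.006),(-.013,.006),(.013,.006),(.013,-.006))]
print(q([[-.0405,.057,.159]]),q([[-.1055,.057,.145]]))
cv2.imwrite("pics/w4.png",im); np.save("wfc4.npy",f["world_from_camera"])
np.save("f4.npy",f,allow_pickle=True)
E
```

```text
clock: 8.95
tcp_pos: [0.5573, -0.0751, 0.2504]
orientation: [-0.114, 3.136, 0.0]
contact_force: [0.1, 0.6, -1.3]
grip_width: 0.0852
gripper_force: 0.0
cap top px [[321.84241527 242.82345277]]
[[569.67113126 260.79798705]] [[573.54247124 147.57806581]]
```

View pics/w4.png

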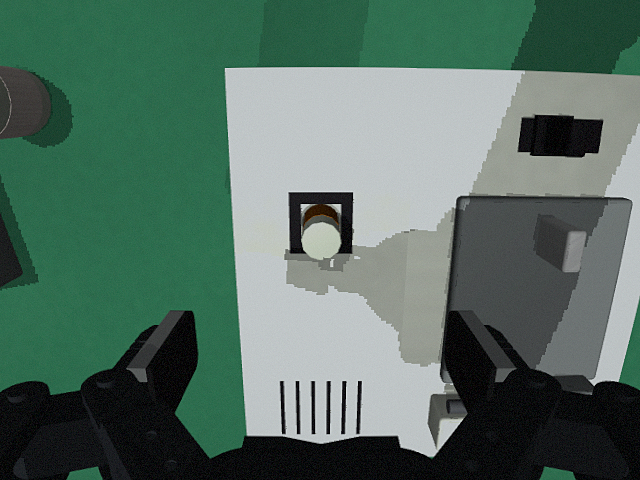

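The vial stands seated, with its cap top at (321,241). The fin's top face is at about (576,252), the cover's front corners at (457,197) and (632,198), and the tab at about (552,135).

Run:
```python
from h import *
f=np.load("f4.npy",allow_pickle=True).item(); im=f["img"]
a=lambda p,z:A.inv().apply(plane(f,p,z)-C).round(4)
print("cover",a([(457,197),(632,198)],.123)); print("vial",a([(321,241)],.153),"deckfront",a([(225,68)],.11))
hsv=cv2.cvtColor(im,cv2.COLOR_BGR2HSV)
sub=im[215:290,530:600].mean(2); print([(s,c) for s,c in blobs(sub>125,20)])
m=np.argwhere(sub>125)[:,::-1]+[530,215]; rect=cv2.minAreaRect(a(m,.159)[:,:2].astype(np.float32)); print("fin top",rect)
print("tab top", a([(534,115),(573,115),(573,156),(534,156)],.145))
# top camera + scene too
t=vision.grab_frame("top"); g=vision.grab_frame("scene")
cv2.imwrite("pics/mix.png",np.hstack([cv2.resize(im[100:290,500:640],None,fx=3,fy=3),np.zeros((570,1,3),np.uint8),cv2.resize(g["img"][225:335,310:380],None,fx=5,fy=5)[:570,:]if 0 else cv2.resize(g["img"][225:320,310:380],None,fx=5,fy=6)]))
```

```text
cover [[-0.0716 -0.003   0.123 ]
 [-0.0718  0.1169  0.123 ]]
vial [[-0.0511 -0.0905  0.153 ]] deckfront [[-0.1509 -0.1503  0.11  ]]
[([35, 18, 21, 39, 557], [44.6, 36.6])]
fin top ((-0.04580000042915344, 0.05894999951124191), (0.009700000286102295, 0.02359999716281891), 90.0)
tab top [[-0.1234  0.0306  0.145 ]
 [-0.1239  0.054   0.145 ]
 [-0.1006  0.0574  0.145 ]
 [-0.1002  0.0335  0.145 ]]
```

View pics/mix.png

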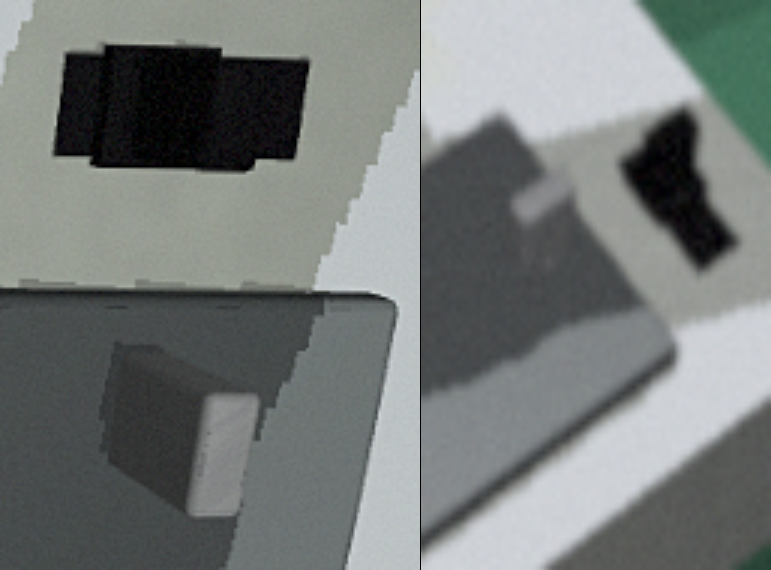

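The crop shows the fin's top face at full-image px (576,251), and the tab as a black block whose top's left-hand (+y) edge is near column 574. The fin is at analyser (-0.046, 0.058) and the tab centre at x -0.112.

Run:
```python
from h import *
to(an([-.046,.058,.22]))
```

```text
dp [-0.0054, 0.1486, 0.0273] drot [0.0001, -0.0026, 0.0001]
```

```bash
python3 -m handwheel '[{"dp":[-0.0015,0.04,0],"delta_rot":[0,0,0]},{"dp":[-0.003,0.09,0],"delta_rot":[0,0,0]},{"dp":[-0.005,0.13,0.01],"delta_rot":[0,0,0]},{"dp":[-0.0054,0.1486,0.027],"delta_rot":[0,0,0]},{"dp":[-0.0054,0.1486,0.027],"delta_rot":[0,0,0]},{"dp":[-0.0054,0.1486,0.027],"delta_rot":[0,0,0]},{"dp":[-0.0054,0.1486,0.027],"delta_rot":[0,0,0]}]'
python3 - <<'E'
from h import *
f=vision.grab_frame("wrist"); im=f["img"]; np.save("f5.npy",f,allow_pickle=True)
print(project(f,[an([-.046,.058,.159]),an([-.111,.05,.145])])); to(an([-.046,.058,.128]))
cv2.imwrite("pics/w5.png",im)
E
```

```text
clock: 10.02
tcp_pos: [0.5514, 0.0716, 0.2222]
orientation: [-0.11, 3.139, -0.001]
contact_force: [-0.6, -1.2, -0.7]
grip_width: 0.0854
gripper_force: 0.0
[[325.01619732 258.31331054]
 [308.6274881  126.27605054]]
dp [0.0013, 0.0018, 0.0943] drot [-0.0003, 0.0009, -0.0025]
```

View pics/w5.png

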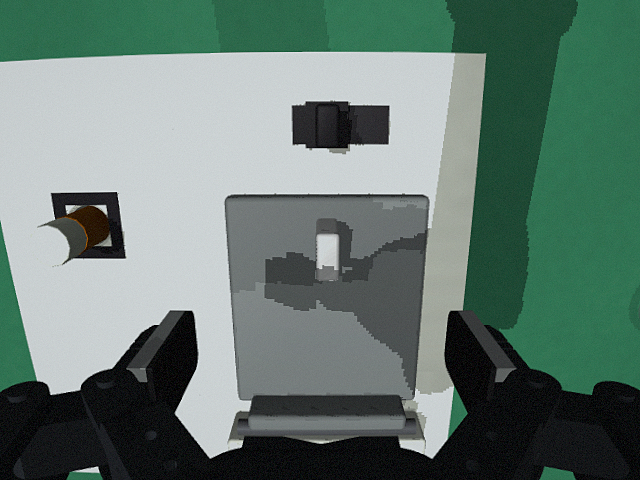

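The wrist view shows the fin's top centred at (327,257), within 2.5 px of prediction, and the tab's top at (327,125), so the tab is at about y 0.059, in line with the fin. Descending on the fin and pinching it.

```bash
python3 -m handwheel '[{"dp":[0.0005,0.0025,0.03],"delta_rot":[0,0,0]},{"dp":[0.0005,0.0025,0.06],"delta_rot":[0,0,0]},{"dp":[0.0005,0.0025,0.08],"delta_rot":[0,0,0]},{"dp":[0.0005,0.0025,0.092],"delta_rot":[0,0,0]},{"dp":[0.0005,0.0025,0.092],"delta_rot":[0,0,0]},{"dp":[0.0005,0.0025,0.092],"delta_rot":[0,0,0]}]'
python3 -m handwheel '[{"dp":[0,0,0],"delta_rot":[0,0,0]},{"dp":[0,0,0],"delta_rot":[0,0,0]},{"dp":[0,0,0],"delta_rot":[0,0,0]},{"dp":[0,0,0],"delta_rot":[0,0,0]},{"dp":[0,0,0],"delta_rot":[0,0,0]},{"dp":[0,0,0],"delta_rot":[0,0,0]},{"dp":[0,0,0],"delta_rot":[0,0,0]},{"dp":[0,0,0],"delta_rot":[0,0,0]}]' 0 40
python3 - <<'E'
from h import *
f=np.load("f5.npy",allow_pickle=True).item()
a=lambda p,z:A.inv().apply(plane(f,p,z)-C).round(4)
print("fin",a([(327.5,257)],.159),"tab",a([(327,125)],.145),"hingeblk"); t,_=tool(); print(A.inv().apply(t-C))
E
```

```text
clock: 10.82
tcp_pos: [0.5509, 0.076, 0.1307]
orientation: [-0.114, 3.138, 0.0]
contact_force: [-0.1, 0.0, -0.3]
grip_width: 0.0852
gripper_force: 0.0
clock: 11.82
tcp_pos: [0.5502, 0.0749, 0.13]
orientation: [-0.113, 3.14, -0.002]
contact_force: [-0.4, -5.1, 4.0]
grip_width: 0.0113
gripper_force: 41.5
fin [[-0.0467  0.0593  0.159 ]] tab [[-0.1116  0.0592  0.145 ]] hingeblk
[-0.04556726  0.05919785  0.12996934]
```

Pinched. A gentle tug in small steps:

```bash
python3 -m handwheel '[{"dp":[0,0,-0.001],"delta_rot":[0,0,0]},{"dp":[0,0,-0.002],"delta_rot":[0,0,0]},{"dp":[0,0,-0.003],"delta_rot":[0,0,0]},{"dp":[0,0,-0.0035],"delta_rot":[0,0,0]},{"dp":[0,0,-0.0035],"delta_rot":[0,0,0]}]'
python3 -m handwheel '[{"dp":[0,0,-0.001],"delta_rot":[0,0,0]},{"dp":[0,0,-0.002],"delta_rot":[0,0,0]},{"dp":[0,0,-0.002],"delta_rot":[0,0,0]},{"dp":[0,0,-0.002],"delta_rot":[0,0,0]}]'
```

```text
clock: 12.45
tcp_pos: [0.5505, 0.0749, 0.1326]
orientation: [-0.113, 3.139, -0.002]
contact_force: [5.0, -4.5, -5.8]
grip_width: 0.0112
gripper_force: 40.2
clock: 12.95
tcp_pos: [0.5508, 0.0749, 0.1347]
orientation: [-0.113, 3.139, -0.002]
contact_force: [5.5, -4.5, -5.6]
grip_width: 0.0111
gripper_force: 40.1
```

```bash
python3 -m handwheel '[{"dp":[0,0,-0.001],"delta_rot":[0,0,0]},{"dp":[0,0,-0.002],"delta_rot":[0,0,0]},{"dp":[0,0,-0.003],"delta_rot":[0,0,0]},{"dp":[0,0,-0.003],"delta_rot":[0,0,0]},{"dp":[0,0,-0.003],"delta_rot":[0,0,0]}]'
python3 - <<'E'
from h import *
f=vision.grab_frame("wrist");cv2.imwrite("pics/w6.png",f["img"])
print(np.round(status.get_obs()["contact_force"],1),np.round(status.get_obs()["moment"],2))
E
```

```text
clock: 13.58
tcp_pos: [0.5512, 0.0749, 0.1378]
orientation: [-0.113, 3.138, -0.002]
contact_force: [6.7, -5.6, -6.7]
grip_width: 0.0116
gripper_force: 39.9
[ 6.5 -3.9 -5.9] [-0.9  -0.81  0.02]
```

It rose 7.8 mm, past the 3 mm stop, at only about 6 N and not growing, so the cover looks free. I go a little further along the arc and check by camera that it moves with the gripper.

```bash
python3 - <<'E'
from h import *
cv2.imwrite("pics/s_a.png",vision.grab_frame("scene")["img"])
E
python3 -m handwheel '[{"dp":[-0.001,0,-0.003],"delta_rot":[0,0,0]},{"dp":[-0.002,0,-0.006],"delta_rot":[0,0,0]},{"dp":[-0.003,0,-0.009],"delta_rot":[0,0,0]},{"dp":[-0.0035,0,-0.012],"delta_rot":[0,0,0]},{"dp":[-0.0035,0,-0.012],"delta_rot":[0,0,0]},{"dp":[-0.0035,0,-0.012],"delta_rot":[0,0,0]}]'
python3 - <<'E'
from h import *
g=vision.grab_frame("wrist")["img"];cv2.imwrite("pics/mix2.png",np.hstack([cv2.resize(cv2.imread("pics/w6.png"),(400,300)),cv2.resize(g,(400,300))]))
E
```

```text
clock: 14.42
tcp_pos: [0.5536, 0.0751, 0.1494]
orientation: [0.113, -3.139, 0.002]
contact_force: [3.2, -5.0, -4.8]
grip_width: 0.0109
gripper_force: 39.8
```

View pics/mix2.png

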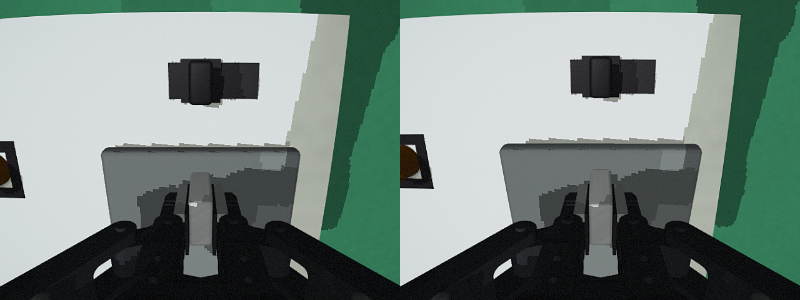

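The pair of views shows the cover's front edge widening (cols 102–300 to 500–702, about 198 to 202 px) while the catch shrinks. The cover is rising with the gripper, so it is free and the catch stays untouched. I continue along the arc.

```bash
python3 -m handwheel '[{"dp":[-0.0024,0,-0.0084],"delta_rot":[0,0,0]},{"dp":[-0.0056,0,-0.0166],"delta_rot":[0,0,0]},{"dp":[-0.0095,0,-0.0247],"delta_rot":[0,0,0]},{"dp":[-0.0138,0,-0.0323],"delta_rot":[0,0,0]},{"dp":[-0.0187,0,-0.0397],"delta_rot":[0,0,0]},{"dp":[-0.0241,0,-0.0468],"delta_rot":[0,0,0]},{"dp":[-0.0241,0,-0.0468],"delta_rot":[0,0,0]},{"dp":[-0.0241,0,-0.0468],"delta_rot":[0,0,0]}]'
```

```text
clock: 15.48
tcp_pos: [0.577, 0.0768, 0.1963]
orientation: [0.113, -3.138, 0.003]
contact_force: [-0.5, -5.1, -2.5]
grip_width: 0.0112
gripper_force: 39.5
```

```bash
python3 -m handwheel '[{"dp":[-0.0066,0,-0.0073],"delta_rot":[0,0,0]},{"dp":[-0.0137,0,-0.0141],"delta_rot":[0,0,0]},{"dp":[-0.0213,0,-0.0203],"delta_rot":[0,0,0]},{"dp":[-0.0293,0,-0.0259],"delta_rot":[0,0,0]},{"dp":[-0.0378,0,-0.0309],"delta_rot":[0,0,0]},{"dp":[-0.0469,0,-0.0353],"delta_rot":[0,0,0]},{"dp":[-0.0469,0,-0.0353],"delta_rot":[0,0,0]},{"dp":[-0.0469,0,-0.0353],"delta_rot":[0,0,0]},{"dp":[-0.0469,0,-0.0353],"delta_rot":[0,0,0]},{"dp":[-0.0469,0,-0.0353],"delta_rot":[0,0,0]}]'
python3 - <<'E'
from h import *
print(A.inv().apply(tool()[0]-C))
g=vision.grab_frame("scene")["img"];cv2.imwrite("pics/s_end.png",cv2.resize(g[150:420,170:470],None,fx=2,fy=2))
E
```

```text
clock: 16.73
tcp_pos: [0.6235, 0.0802, 0.2316]
orientation: [0.113, -3.137, 0.003]
contact_force: [-1.2, -4.3, -1.9]
grip_width: 0.0113
gripper_force: 39.8
[0.02793189 0.0591077  0.23159428]
```

View pics/s_end.png

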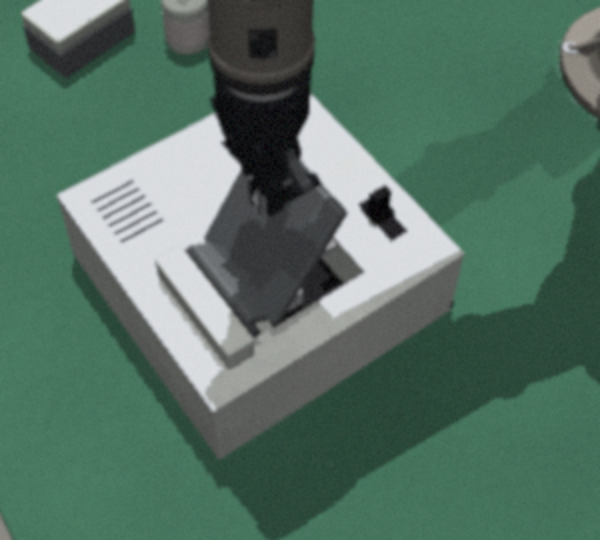

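The scene view shows the cover (px 200–345, 170–330) swung well open over the dark chamber, with the fin in the gripper. The grip height gives about 60° and the force is steady. Handing in.

```bash
python3 -c "
from bench import status,r
import numpy as np
o=status.get_obs();print(np.abs(o['qvel']).max(),o['clock']);print(r.hand_in())"
```

```text
0.0014503228412165304 16.775
the job is handed in; nothing more can be done
None
```

The vial is seated upright in the well and released; the tug showed the cover was free, so I left the catch alone, and I handed in at 16.8 s with the cover held steady at about 60°.

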